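# Slide the fingerboard blank into the fret-slotting mitre box

## Robot

A 6-joint arm with a two-finger parallel gripper is mounted at the origin on the work surface. World frame = base frame: x ahead of the robot, y to its left, z up, the work surface at z = 0. Lengths are in m, angles in rad, forces in N, time in s.
With the tool pointing down it reaches from about 0.25 to 0.775 m from the base axis. Payload 8.9 kg.
Tool frame: the origin (TCP) lies midway between the tips of the shut fingers; the grasp point (between the pads) lies 19 mm behind it; z points along the fingers, y is the direction in which the jaws open and shut (so a half turn about z gives the same grasp; the last joint's range is limited). The gripper opens to 85 mm and grips with 20 to 120 N. Pads are 22 mm wide; open, the fingers measure 114 mm over their backs; the gripper's body (76 mm by 85 mm) begins 54 mm behind the grasp point. The pads swing forward as they close: fully open they stand 13 mm farther back than shut.
Start: joints at [-1.486, 0.291, -0.153, 1.127, 0, 1.431], TCP at [0.117, -0.512, 0.231] pointing down, gripper open.
Joint ranges: [-2.52, 2.52], [-0.91, 1.74], [-1.3, 1.37], [-1.96, 2.02], [-1.52, 1.47], [-3.14, 3.14]. Speed limits (rad/s): [2.22, 2.22, 2.79, 3.14, 3.14, 3.14].

## Interface

Orientations are given as a 3x3 rotation matrix whose columns are the frame's x, y, z axes.
In Python, from station import r, grab_frame, hand_in gives the robot as it stands.
- The arm moves only by the tool move_arm, never from a script. Its argument "deltas" is a list of rows, each a list of 7 numbers: the shift along the tool's x, y, z in mm, then the turn, a rotation vector about the tool's x, y, z in degrees, then the finger opening in mm, from 0 to 85.4. In form: [[tx, ty, tz, wx, wy, wz, gripper], ...]. A call has 1 to 8 rows; each row shifts and turns the commanded pose from where the row before left it, along the tool's axes as they then stand; what a row does not reach is not made up. A row lasts 1/12 s, in which the tool goes at most 41.7 mm and 7.16 degrees, less where a joint would pass 70% of its speed; a pose out of reach is approached as far as the arm can. A call is refused whole if a number of a shift passes 41.7 or a number of a turn 7.16, either way. A call with a gripper value outside its range is refused whole. The fingers move at their own pace and stop on an object; "force" is the grip in N (left out, the last holds). Time passes only in rows, so rows that do not move let the fingers close. It gives the time, the measured TCP pose, the force and the opening at its end, in the units of the state.
- r.read_state(): the state, without advancing time (a new reading comes with each control period).
- grab_frame(name): name is "scene" or "top" or "wrist"; returns a dict with "pixels" (480x640x3 uint8, red, green, blue), "fx", "fy", "cx", "cy" (pixels), "xyz" and "attitude" of the camera in the world. Camera axes: x right, y up, looking along -z (the intrinsics and any distortion apply to the point x, -y, -z); pixel columns grow to the right and rows downward; lengths in m; the calibration is good to about 2 mm. A picture is of the moment at which its call begins. There is no depth.
- hand_in(): hands the job in, once; it reports no verdict.
The state is a dict: "t": time; "qpos": joint angles; "joint_vel": joint speeds; "effort": joint torques, N m; "position": TCP position; "eef_rot": TCP orientation; "contact_force": force on the tool from outside, world axes, zero at the start; "torque": the same for the moment, N m; "gripper_width": finger opening in m.
Only numpy, scipy, OpenCV 4.12 (cv2) and the standard library are available. Lean on these libraries where they do the work, as an engineer would, in place of code of your own. Each camera call takes 0.05 s, during which the arm holds its last target.

## Task

Load the mitre box for the next fret cut: with the fingertips, line the dark fingerboard blank up and push it lengthwise through the narrow gap between the two metal fences until its end sits against the wooden stop block, easing it home without ramming the stop. Keep the blank flat on the base board all the way, without gripping or lifting it, and leave the hammer, glue bottle, jar and neck rest where they are.

Things in the scene. Friction and masses are not known exactly. Their poses are not given: they have to be found in the camera images.
- mitre_box: Fret-slotting mitre box, fixed to the bench. Plywood base board 180 (own x) x 600 (own y, -400 to +200) x 18 thick, its top 18 above the bench. Origin on the bench below the channel's centre, z up. The channel runs along y, centred on x = 0; the blank enters from the -y side and travels to +y. Two aluminium fences stand on the board either side of the channel, y -45 to +45.
- mouth (a point): Mouth of the channel: the point midway between the near (-y) ends of the two fences (mitre box x = 0, y = -45), on the board's top; axes as the mitre box. The fences are 53 apart, each 20 thick (x), 90 long (y), 38 high, plus bearings on top: 63 above the bench over all. Their ends are rounded, radius 10, so the mouth is slightly flared.
- stop: Light wooden stop block, 46 (x) x 30 (y) x 24 high, with a black knob on it (38 over all), locked on the board's T-track beyond the fences, mid-channel. Fixed. Origin at the foot of its striking face (which looks to -y, towards the fences), at board-top height; axes parallel to the mitre box. It stands 75 to 105 along +y from the mitre box's origin.
- blank: Dark wooden fingerboard blank, loose, 50 (own x) x 220 (own y) x 8 thick, about 90 g, square-ended (long edges: blank_c1, blank_c2); origin at the centre of its underside, z up. It lies on the base board before the mouth, +y end towards it, off line and askew by up to 17 degrees; slides with plain wood friction. Home: +y end touching the stop, origin 110 before the stop's face, -y end well outside.
- hammer: Small fretting hammer, 240 long, lying on the bench beyond the board; to be left alone. Origin in the handle, underside.
- glue: Glue bottle, 52 in diameter, 120 high, standing on the bench; to be left alone. Origin at the centre of its foot.
- jar: Glass jar with a steel lid, 60 in diameter, 55 high, standing on the bench; to be left alone. Origin at the centre of its foot.
- neck_rest: Wooden neck rest block with a notch, 100 x 50 x 70 high, standing on the bench past the far end of the board; to be left alone. Origin at the centre of its underside.
Not all that is in view belongs to the job. Of the things shaped like the blank, the wooden one is meant.

How it is judged:
By the outcome, as a careful person would: the job done as asked, in the order asked, and still so for the second after the job is handed in, with the robot touching nothing.
It also fails if it takes over 61 s, if anything falls off the work surface, if the arm or the gripper's body presses on something with over 40 N, if the wrist force passes 120 N, or if a joint passes its speed limit or range.

## Working session

There is one attempt and no reset: what is moved stays moved. The work goes in short steps, Python scripts to look and compute and a tool call to move; the robot and the scene stay as the last step left them, time stands still between calls to the robot, and variables do not carry over. Pictures are saved under pics/ and viewed, and the job is handed in when it is done.

Besides the shell and the picture viewer there is one more tool, called after ">>>" as a command line: name --pt "numbers of a row" for each row, then --argument value for the rest. move_arm: Moves the arm, as the interface text tells. Its arguments: {"type":"object","properties":{"deltas":{"type":"array","items":{"type":"array","items":{"type":"number"}}},"force":{"type":"number"}},"required":["deltas"]}

```bash
mkdir -p pics
cat > h.py <<'E'
import numpy as np,cv2
from station import r,grab_frame,hand_in
def snap(n,f):
    d=grab_frame(n); cv2.imwrite('pics/'+f,cv2.cvtColor(d['pixels'],cv2.COLOR_RGB2BGR))
    np.savez('pics/'+f[:-4]+'.npz',**{k:np.array(v) for k,v in d.items()}); return d
def ray(d,u,v,z):
    R=np.array(d['attitude']).reshape(3,3) if np.size(d['attitude'])==9 else None
    k=np.array([(u-d['cx'])/d['fx'],-(v-d['cy'])/d['fy'],-1.]); w=R@k; o=np.array(d['xyz'])
    return o+w*(z-o[2])/w[2]
E
python3 - <<'E'
from h import *
for n in("scene","top"):
    d=snap(n,n+'0.png'); print({k:v for k,v in d.items() if k!='pixels'})
s=r.read_state();print(s)
E
```

```text
{'fx': 573.1968697475423, 'fy': 573.1968697475423, 'cx': 322.05305565343525, 'cy': 234.43698414518155, 'xyz': array([ 1.03835353, -0.41874972,  1.1509258 ]), 'attitude': array([[ 7.45206366e-01, -5.62933265e-01,  3.57454348e-01],
       [ 6.66833795e-01,  6.29417396e-01, -3.98956679e-01],
       [-4.01999714e-04,  5.35667696e-01,  8.44428776e-01]])}
{'fx': 502.0359851338633, 'fy': 502.0359851338633, 'cx': 319.9218953597587, 'cy': 237.2193800588788, 'xyz': array([0.3536954 , 0.11235495, 1.04832099]), 'attitude': array([[ 2.91780575e-02,  9.81611643e-01, -1.88645761e-01],
       [-9.99561382e-01,  2.96102103e-02, -5.27614424e-04],
       [ 5.06792820e-03,  1.88578412e-01,  9.82045059e-01]])}
{'t': 0.1, 'qpos': array([-1.48632083e+00,  2.91213946e-01, -1.54035203e-01,  1.12669544e+00,
        5.62522967e-07,  1.43147813e+00]), 'joint_vel': array([ 6.17495015e-04, -3.23766382e-03,  2.24999522e-03, -2.08670988e-04,
        7.38205030e-05, -1.41606719e-03]), 'effort': array([ 8.31947218e-04, -5.37977028e+01,  3.31920218e+01,  9.20716440e-03,
       -2.11663055e-04,  1.45564542e-06]), 'position': array([ 0.11647541, -0.51152421,  0.23080076]), 'eef_rot': array([[ 9.75062539e-01,  2.21930251e-01, -9.63239191e-05],
       [ 2.21930215e-01, -9.75061880e-01,  1.14421194e-03],
       [ 1.60013462e-04, -1.13705539e-03, -9.99999341e-01]]), 'contact_force': array([-0.15958173,  0.77388063,  0.20593129]), 'torque': array([ 0.01863305,  0.02650624, -0.0076794 ]), 'gripper_width': 0.08490828585848634}
```

View pics/top0.png

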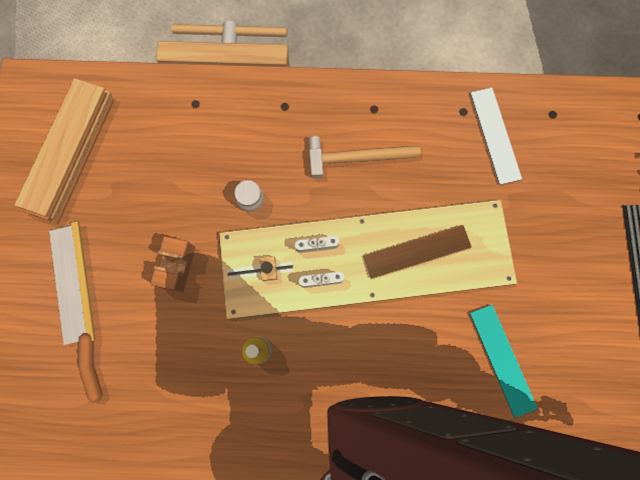

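View pics/scene0.png

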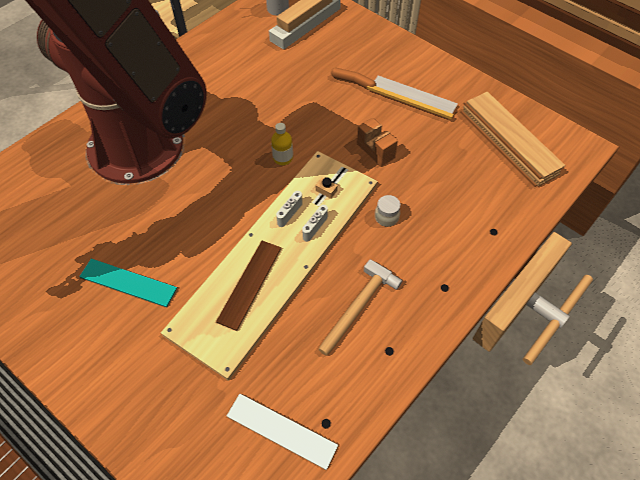

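```bash
cat >> h.py <<'E'
def load(f):
    z=np.load('pics/'+f+'.npz'); return {k:z[k] for k in z}
def board(d,lohi=None):
    p=d['pixels']; hsv=cv2.cvtColor(p,cv2.COLOR_RGB2HSV)
    return hsv
def blankpose(d,roi,vmax=125,mn=1500):
    p=d['pixels'].astype(int); u0,v0,u1,v1=roi
    m=((p.sum(2)<270)).astype(np.uint8); mm=np.zeros_like(m); mm[v0:v1,u0:u1]=m[v0:v1,u0:u1]
    mm=cv2.morphologyEx(mm,cv2.MORPH_OPEN,np.ones((3,3)))
    cs,_=cv2.findContours(mm,cv2.RETR_EXTERNAL,cv2.CHAIN_APPROX_NONE)
    c=max(cs,key=cv2.contourArea)
    P=np.array([ray(d,u,v,.026)[:2] for u,v in c[:,0,:]],np.float32)
    return cv2.minAreaRect((P*1000)), cv2.boxPoints(cv2.minAreaRect(P*1000)),cv2.contourArea(c)
E
python3 - <<'E'
from h import *
d=load('top0');e=load('scene0')
for u,v in((300,260),(400,250),(420,230),(460,262),(260,290),(235,285)): print((u,v),d['pixels'][v,u])
print(blankpose(d,(340,215,490,290)))
print(blankpose(e,(205,225,300,340)))
print('board');
for u,v in((219,233),(502,200),(517,284),(228,319)): print(ray(d,u,v,.018).round(4))
for u,v in((317,152),(379,182),(230,378),(162,335)): print(ray(e,u,v,.018).round(4))
# enlarged crops
cv2.imwrite('pics/c1.png',cv2.cvtColor(cv2.resize(d['pixels'][190:330,210:370],None,fx=5,fy=4.2,interpolation=2)[:590],cv2.COLOR_RGB2BGR))
cv2.imwrite('pics/c2.png',cv2.cvtColor(cv2.resize(e['pixels'][140:260,240:400],None,fx=5,fy=5,interpolation=2),cv2.COLOR_RGB2BGR))
E
```

```text
(300, 260) [222 215 140]
(400, 250) [125  85  53]
(420, 230) [222 190 123]
(460, 262) [222 197 128]
(260, 290) [221 199 130]
(235, 285) [173 139  92]
(((526.4652709960938, -88.36759948730469), (48.082210540771484, 217.97280883789062), 19.246728897094727), array([[ 467.84195 ,    6.602489],
       [ 539.6938  , -199.18735 ],
       [ 585.0886  , -183.33769 ],
       [ 513.23676 ,   22.452148]], dtype=float32), 2055.5)
(((528.5055541992188, -88.47137451171875), (52.22477722167969, 221.55584716796875), 18.863666534423828), array([[ 467.97922 ,    7.914138],
       [ 539.61206 , -201.74207 ],
       [ 589.03186 , -184.85689 ],
       [ 517.39905 ,   24.799316]], dtype=float32), 2001.0)
board
[0.5542 0.3241 0.018 ]
[ 0.6437 -0.2713  0.018 ]
[ 0.4659 -0.2952  0.018 ]
[0.3775 0.294  0.018 ]
[0.3814 0.2952 0.018 ]
[0.5614 0.3258 0.018 ]
[ 0.6492 -0.2633  0.018 ]
[ 0.4748 -0.2952  0.018 ]
```

View pics/c1.png

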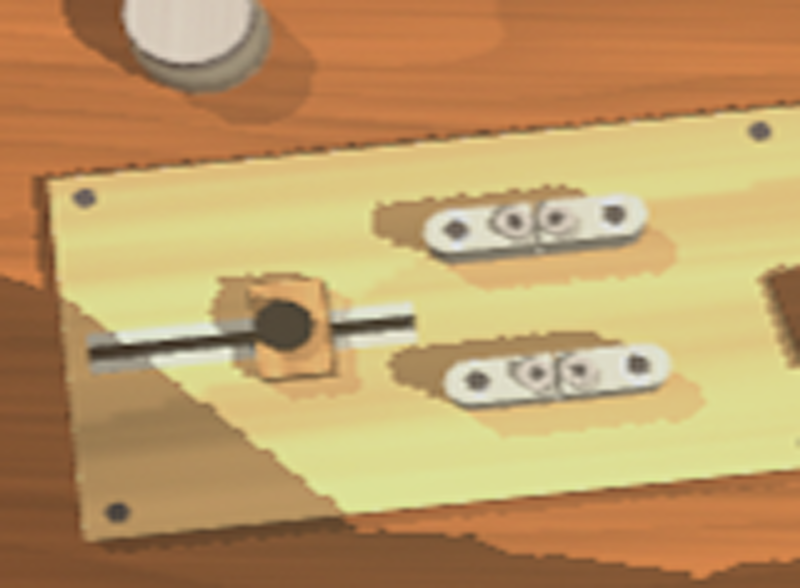

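View pics/c2.png

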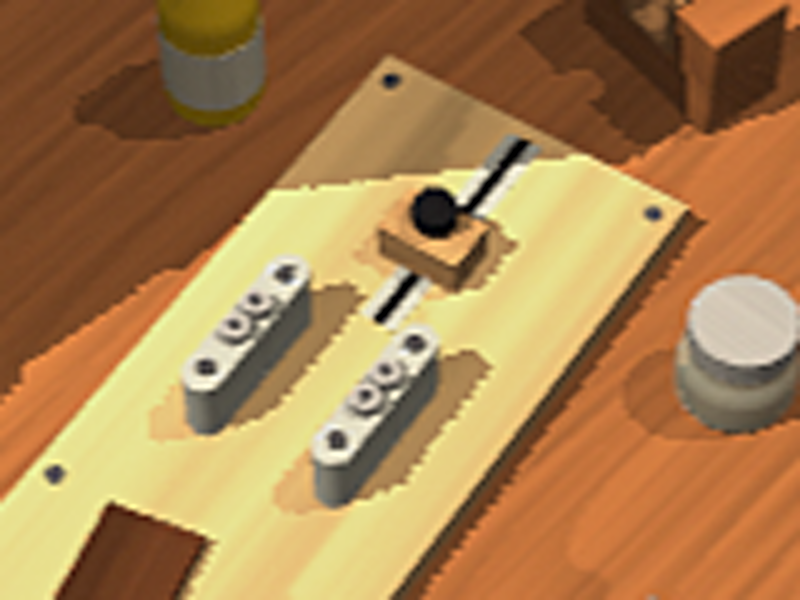

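Run:
```python
from h import *
d=load('top0');e=load('scene0')
T=lambda c:(210+c[0]/5-.4,190+c[1]/4.2-.4); S=lambda c:(240+c[0]/5-.4,140+c[1]/5-.4)
A=[ray(d,*T(c),.056)[:2] for c in((456,229),(614,214),(478,380),(638,365))]
B=[ray(e,*S(c),.056)[:2] for c in((414,343),(337,440),(286,273),(205,367))]
for P in(A,B):
    P=np.array(P);print(P.round(4).tolist(),P.mean(0).round(4),np.degrees(np.arctan2(*( (P[0]+P[2]-P[1]-P[3])*[-1,1]))).round(2))
# board corners screws mean
def c6(d,l): return np.array([ray(d,*p,.018)[:2] for p in l])
a=c6(d,[T((85,197)),T((117,512))]);b=c6(e,[S((653,213)),S((391,80))]);print(a.round(4).tolist(),b.round(4).tolist())
# stop block front top edge z=.042
print([ray(d,*T(c),.042)[:2].round(4).tolist() for c in((325,278),(336,376))])
print([ray(e,*S(c),.042)[:2].round(4).tolist() for c in((380,232),(460,266))],[ray(e,*S(c),.018)[:2].round(4).tolist() for c in((380,257),(460,290))])
```

```text
[[0.5291, 0.1508], [0.5383, 0.0876], [0.4571, 0.1395], [0.466, 0.0763]] [0.4976 0.1136] 8.18
[[0.5272, 0.153], [0.537, 0.0894], [0.4551, 0.1428], [0.464, 0.0784]] [0.4958 0.1159] 8.34
[[0.5473, 0.3078], [0.3928, 0.2848]] [[0.5455, 0.3108], [0.391, 0.2877]]
[[0.5059, 0.2036], [0.4587, 0.1969]]
[[0.4647, 0.1982], [0.5071, 0.2087]] [[0.4626, 0.2002], [0.5052, 0.2114]]
```

>>> move_arm --pt "0 0 0 0 0 4.4 85" --pt "24 -25 0 0 0 0 85" --pt "24 -25 0 0 0 0 85" --pt "24 -25 0 0 0 0 85" --pt "24 -25 0 0 0 0 85" --pt "24 -25 0 0 0 0 85" --pt "24 -25 0 0 0 0 85" --pt "24 -25 0 0 0 0 85"

```text
t: 0.77
position: [0.2575, -0.3126, 0.2312]
eef_rot: [[0.989, 0.146, -0.0], [0.146, -0.989, 0.0], [-0.0, -0.0, -1.0]]
contact_force: [0.9, -0.7, -0.2]
gripper_width: 0.0851
```

>>> move_arm --pt "25 -26 0 0 0 0 85" --pt "25 -26 0 0 0 0 85" --pt "25 -26 0 0 0 0 85" --pt "25 -26 0 0 0 0 85" --pt "25 -26 0 0 0 0 85" --pt "25 -26 0 0 0 0 85" --pt "25 -26 0 0 0 0 85" --pt "25 -26 0 0 0 0 85"

```text
t: 1.43
position: [0.425, -0.0773, 0.2312]
eef_rot: [[0.989, 0.147, -0.0], [0.147, -0.989, -0.0], [-0.0, 0.0, -1.0]]
contact_force: [0.8, 0.0, 0.1]
gripper_width: 0.085
```

```bash
cat >> h.py <<'E'
O=np.array([.4967,.1147]);A=np.radians(8.45);X=np.array([np.cos(A),np.sin(A)]);Y=np.array([-np.sin(A),np.cos(A)])
def box(p): q=np.array(p)[:2]-O; return (q@X*1000).round(1),(q@Y*1000).round(1)
def st():
    s=r.read_state();R=s['eef_rot'];print('t',round(s['t'],2),'box',box(s['position']),'z',(s['position'][2]*1000).round(1),'yawx-box',np.degrees(np.arctan2(R[1,0],R[0,0])-A).round(2),'tilt',R[2,:2].round(4),'F',s['contact_force'].round(2),'w',round(s['gripper_width']*1000,1),'q',s['qpos'].round(2));return s
E
python3 - <<'E'
from h import *
st()
E
```

```text
t 1.43 box (np.float64(-99.1), np.float64(-179.4)) z 231.2 yawx-box -0.02 tilt [-0.0001  0.    ] F [0.82 0.02 0.15] w 85.0 q [-0.35  0.11 -0.38  1.08 -0.    2.65]
```

>>> move_arm --pt "6 -8 25 0 0 0 85" --pt "4 -8 25 0 0 0 85" --pt "4 0 30 0 0 0 85" --pt "0 0 30 0 0 0 85" --pt "0 0 30 0 0 0 85" --pt "0 0 20 0 0 0 85" --pt "0 0 10 0 0 0 85" --pt "0 0 0 0 0 0 85"

```text
t: 2.1
position: [0.4339, -0.0606, 0.0591]
eef_rot: [[0.989, 0.146, -0.004], [0.146, -0.989, 0.001], [-0.004, -0.002, -1.0]]
contact_force: [-0.7, 0.5, 0.1]
gripper_width: 0.0848
```

Run:
```python
from h import *
d=snap('top','top1.png');d=snap('scene','scene1.png')
st()
cv2.imwrite('pics/c3.png',cv2.cvtColor(cv2.resize(d['pixels'][140:340,160:400],None,fx=3,fy=3,interpolation=2),cv2.COLOR_RGB2BGR))
```

```text
t 2.2 box (np.float64(-86.2), np.float64(-165.0)) z 61.3 yawx-box -0.03 tilt [-0.0008 -0.0004] F [ 0.24 -0.15 -0.06] w 85.1 q [-0.31  0.32 -0.63  0.63 -0.    2.69]
```

View pics/c3.png

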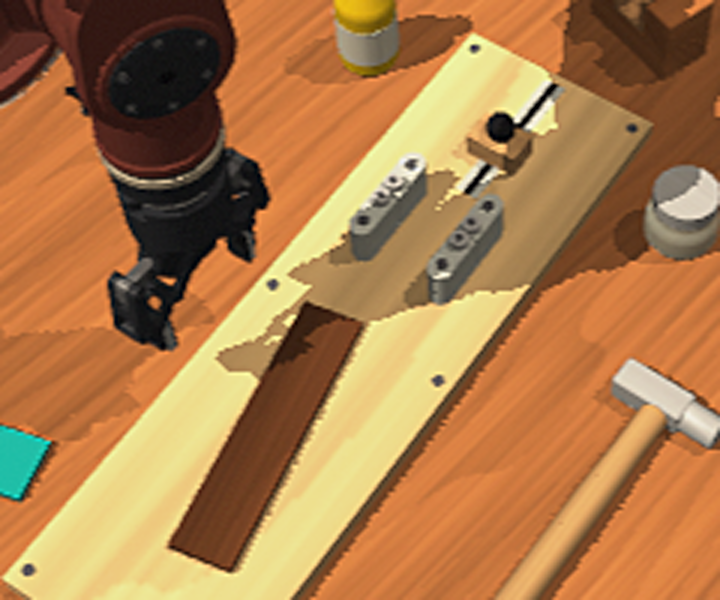

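View pics/top1.png

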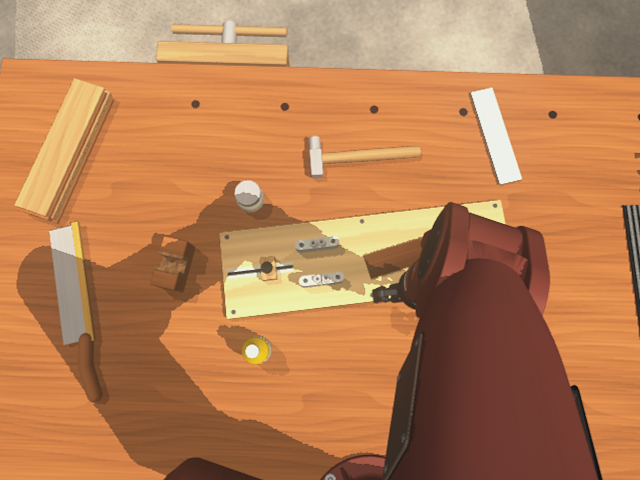

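>>> move_arm --pt "5 -5 15 0 0 0 85" --pt "5 -5 15 0 0 0 85" --pt "0 0 12 0 0 0 85" --pt "0 0 5 0 0 0 85" --pt "0 0 2 0 0 0 85" --pt "0 0 0 0 0 0 85" --pt "0 0 0 0 0 0 85"

```text
t: 2.78
position: [0.4449, -0.0502, 0.0131]
eef_rot: [[0.989, 0.146, 0.001], [0.146, -0.989, -0.0], [0.001, 0.001, -1.0]]
contact_force: [-0.2, 0.8, 0.5]
gripper_width: 0.085
```

>>> move_arm --pt "0 0 1 0 0 0 85" --pt "0 0 1 0 0 0 85" --pt "0 0 0 0 0 0 85"

```text
t: 3.03
position: [0.4445, -0.05, 0.0105]
eef_rot: [[0.989, 0.146, 0.0], [0.146, -0.989, -0.0], [0.0, 0.0, -1.0]]
contact_force: [-0.5, 0.4, -0.7]
gripper_width: 0.0852
```

>>> move_arm --pt "0 0 1 0 0 0 85" --pt "0 0 1 0 0 0 85" --pt "0 0 1 0 0 0 85" --pt "0 0 0 0 0 0 85"

```text
t: 3.37
position: [0.4442, -0.0499, 0.0071]
eef_rot: [[0.989, 0.146, -0.0], [0.146, -0.989, 0.0], [-0.0, -0.0, -1.0]]
contact_force: [-0.9, 0.2, -0.2]
gripper_width: 0.0851
```

Run:
```python
from h import *
d=snap('scene','scene2.png')
st();print(blankpose(d,(205,225,300,340))[0])
cv2.imwrite('pics/c4.png',cv2.cvtColor(cv2.resize(d['pixels'][190:310,180:300],None,fx=5,fy=5,interpolation=2),cv2.COLOR_RGB2BGR))
```

```text
t 3.42 box (np.float64(-76.0), np.float64(-155.1)) z 7.2 yawx-box -0.03 tilt [-0.0002 -0.0001] F [ 0.95  0.58 -0.87] w 85.1 q [-0.28  0.42 -0.66  0.49  0.    2.72]
((527.8511962890625, -88.33321380615234), (52.218746185302734, 221.9525604248047), 19.293699264526367)
```

View pics/c4.png

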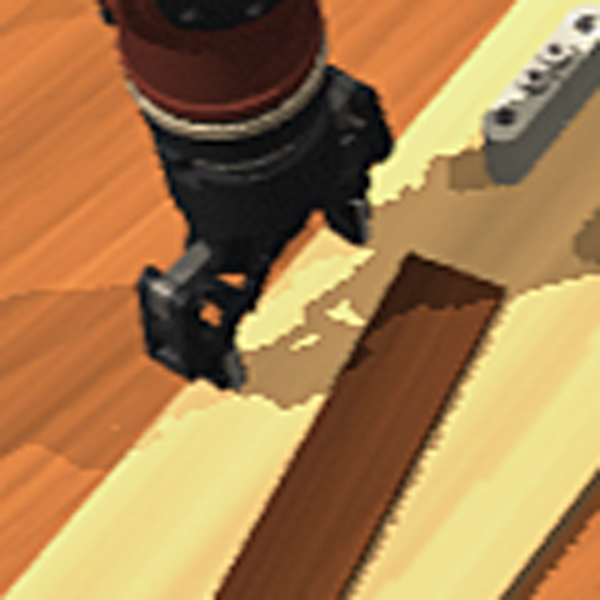

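>>> move_arm --pt "5 5 0 0 0 0 85" --pt "6 5 0 0 0 0 85" --pt "6 0 0 0 0 0 85" --pt "4 0 0 0 0 0 85" --pt "4 0 0 0 0 0 85" --pt "4 0 0 0 0 0 85" --pt "4 0 0 0 0 0 85" --pt "4 0 0 0 0 0 85"

```text
t: 4.08
position: [0.4827, -0.0541, 0.0072]
eef_rot: [[0.989, 0.147, -0.0], [0.147, -0.989, 0.0], [-0.0, -0.0, -1.0]]
contact_force: [-1.2, -0.7, -0.2]
gripper_width: 0.0852
```

Run:
```python
from h import *
d=snap('scene','scene3.png')
st();b=blankpose(d,(205,225,300,340));print(b[0],box(np.array(b[0][0])/1000))
cv2.imwrite('pics/c5.png',cv2.cvtColor(cv2.resize(d['pixels'][190:340,180:330],None,fx=4,fy=4,interpolation=2),cv2.COLOR_RGB2BGR))
```

```text
t 4.13 box (np.float64(-37.8), np.float64(-165.2)) z 7.4 yawx-box -0.01 tilt [0.0008 0.0002] F [-0.27  0.52  0.38] w 85.0 q [-0.26  0.47 -0.56  0.54  0.    2.73]
((514.5469970703125, -70.1015625), (151.86288452148438, 263.25018310546875), 44.95024108886719) (np.float64(-9.5), np.float64(-185.4))
```

View pics/c5.png

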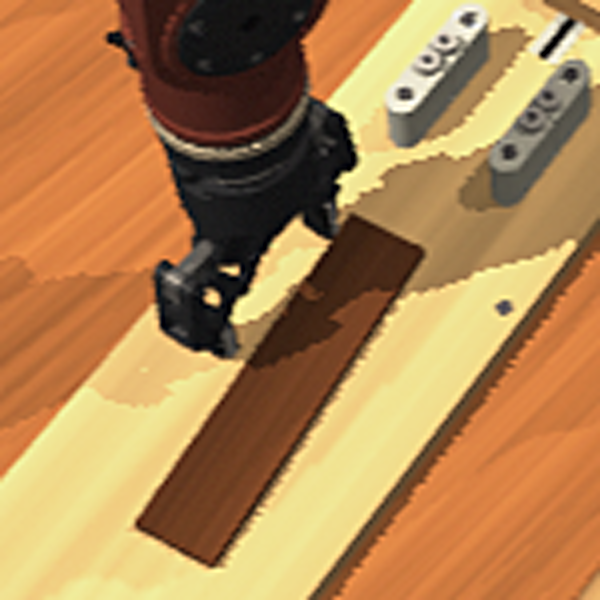

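>>> move_arm --pt "3 0 0 0 0 0 85" --pt "3 0 0 0 0 0 85" --pt "2 0 0 0 0 0 85" --pt "2 0 0 0 0 0 85" --pt "0 0 0 0 0 0 85"

```text
t: 4.55
position: [0.4928, -0.0529, 0.0073]
eef_rot: [[0.989, 0.147, 0.0], [0.147, -0.989, -0.0], [0.0, 0.0, -1.0]]
contact_force: [-0.3, 0.5, 0.7]
gripper_width: 0.0853
```

Run:
```python
from h import *
d=snap('scene','scene4.png')
st()
cv2.imwrite('pics/c6.png',cv2.cvtColor(cv2.resize(d['pixels'][190:340,180:330],None,fx=4,fy=4,interpolation=2),cv2.COLOR_RGB2BGR))
```

```text
t 4.6 box (np.float64(-28.7), np.float64(-165.2)) z 7.3 yawx-box -0.03 tilt [0.0002 0.0001] F [-0.73 -0.51 -0.54] w 84.9 q [-0.25  0.49 -0.54  0.55 -0.    2.74]
```

View pics/c6.png

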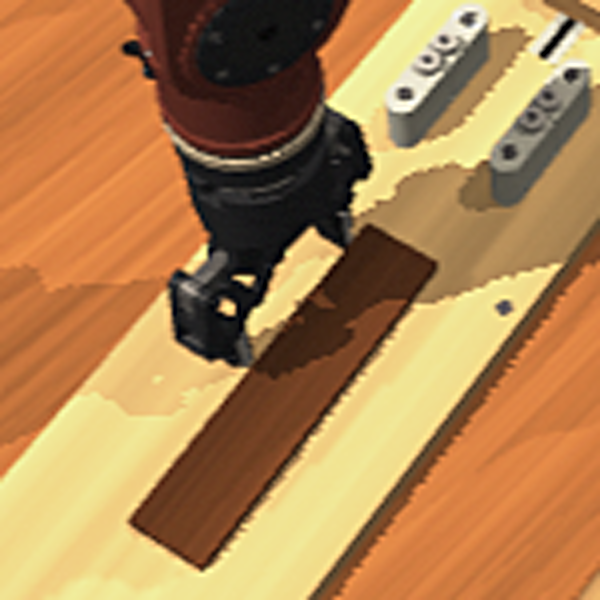

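```bash
cat >> h.py <<'E'
def corners(d,cs,off,sc,z=.026):
    P=np.array([box(ray(d,off[0]+c[0]/sc-.4,off[1]+c[1]/sc-.4,z)) for c in cs]);fl,fr,rr,rl=P
    c=P.mean(0);v=(fl+fr-rl-rr)/2;print(P.tolist(),'c',c.round(1),'len',np.hypot(*v).round(1),'ask',np.degrees(np.arctan2(-v[0],v[1])).round(2),'side',[np.degrees(np.arctan2(-w[0],w[1])).round(2) for w in(fl-rl,fr-rr)])
E
python3 - <<'E'
from h import *
corners(load('scene4'),[(375,224),(437,262),(207,568),(132,521)],(180,190),4)
E
```

```text
[[-12.2, -98.4], [32.0, -99.5], [38.3, -317.9], [-11.5, -318.8]] c [  11.6 -208.6] len 219.4 ask 0.91 side [np.float64(0.18), np.float64(1.65)]
```

>>> move_arm --pt "-6 0 0 0 0 0 85" --pt "0 5 -20 0 0 0 85" --pt "5 5 -25 0 0 0 85" --pt "20 10 -5 0 0 0 85" --pt "24 10 0 0 0 0 85" --pt "24 10 0 0 0 0 85" --pt "20 3 0 0 0 0 85" --pt "5 0 0 0 0 0 85"

```text
t: 5.27
position: [0.5923, -0.0828, 0.0575]
eef_rot: [[0.989, 0.146, 0.002], [0.146, -0.989, -0.001], [0.002, 0.001, -1.0]]
contact_force: [-0.6, -0.3, 0.4]
gripper_width: 0.0852
```

Run:
```python
from h import *
d=snap('wrist','w5.png');d=snap('scene','scene5.png');d=snap('top','top5.png')
st()
```

```text
t 5.42 box (np.float64(61.9), np.float64(-207.8)) z 56.8 yawx-box -0.01 tilt [-0.0015 -0.0005] F [ 0.11 -0.09 -0.52] w 84.8 q [-0.26  0.57 -0.21  0.79 -0.    2.73]
```

View pics/w5.png

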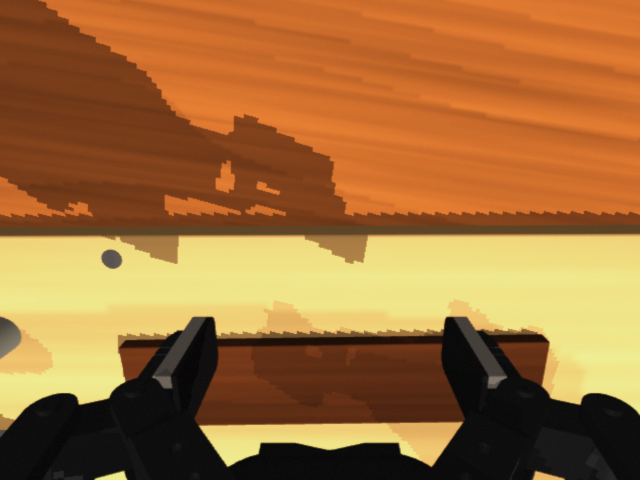

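View pics/scene5.png

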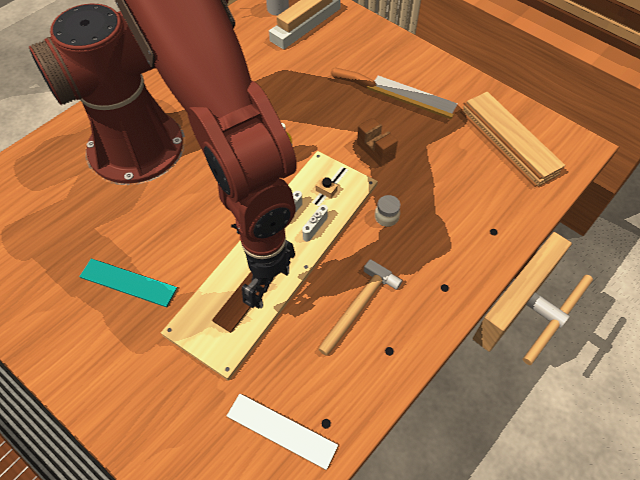

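View pics/top5.png

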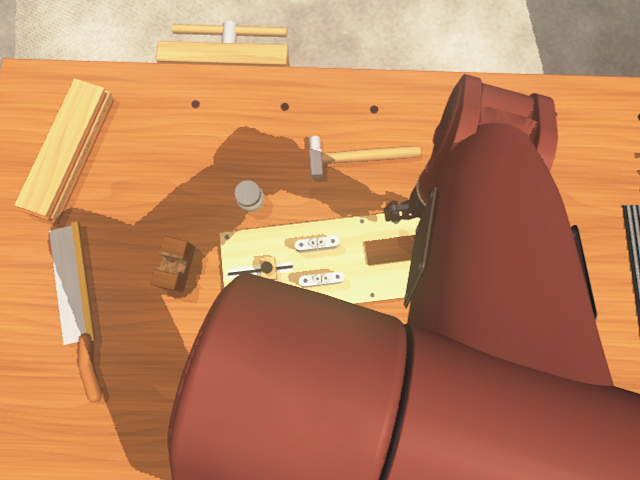

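Run:
```python
from h import *
d=load('w5');print(d['xyz'],np.round(d['attitude'],3))
for n,z,ps in(('board',.018,[(20,236),(320,235),(620,233)]),('topedge',.026,[(125,349),(320,346),(547,343)]),('near',.026,[(250,424),(440,421)])):
    print(n,[box(ray(d,u,v,z)) for u,v in ps])
cv2.imwrite('pics/w5c.png',cv2.cvtColor(cv2.resize(d['pixels'][310:440,100:570],None,fx=1.7,fy=4,interpolation=2),cv2.COLOR_RGB2BGR))
e=load('top5')
cv2.imwrite('pics/c7.png',cv2.cvtColor(cv2.resize(e['pixels'][200:320,280:440],None,fx=5,fy=5,interpolation=2),cv2.COLOR_RGB2BGR))
```

```text
[ 0.67099312 -0.07129012  0.19962257] [[ 0.147  0.94   0.308]
 [-0.989  0.139  0.046]
 [ 0.001 -0.311  0.95 ]]
board [(np.float64(89.0), np.float64(-60.6)), (np.float64(89.4), np.float64(-205.2)), (np.float64(90.3), np.float64(-349.7))]
topedge [(np.float64(31.3), np.float64(-105.8)), (np.float64(33.0), np.float64(-205.0)), (np.float64(34.6), np.float64(-319.9))]
near [(np.float64(-16.0), np.float64(-166.4)), (np.float64(-14.1), np.float64(-269.9))]
```

View pics/w5c.png

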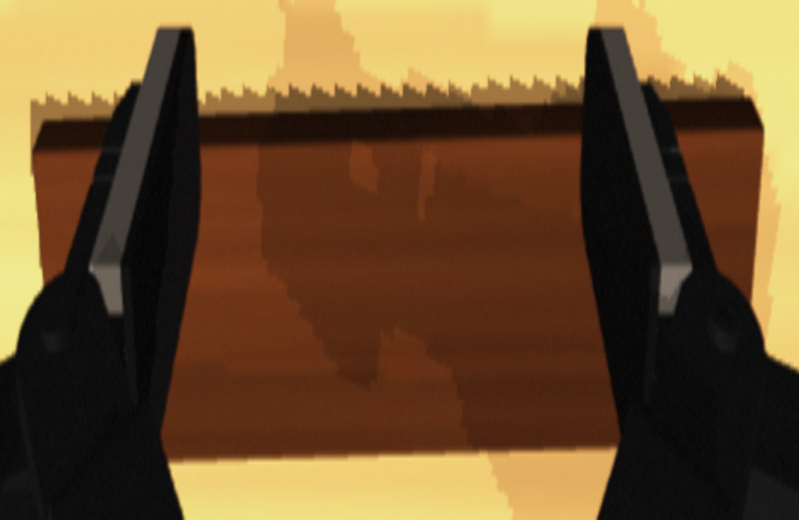

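View pics/c7.png

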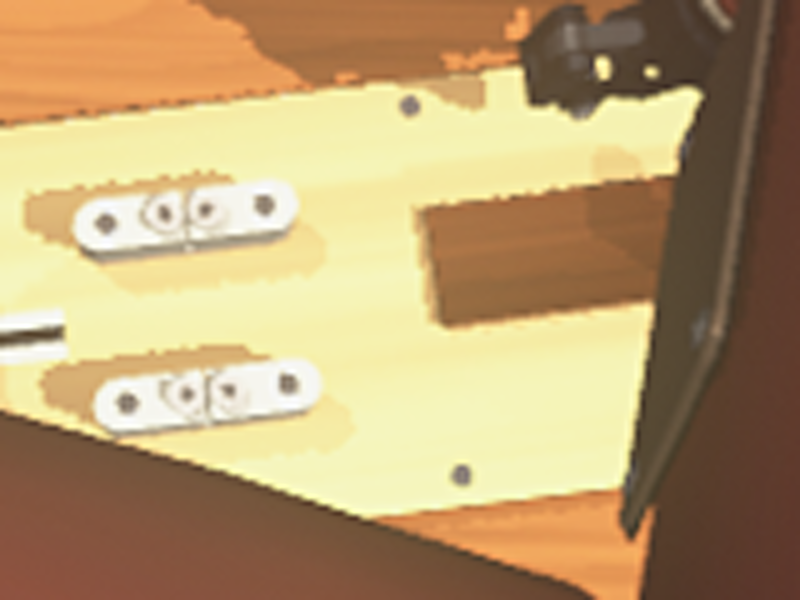

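>>> move_arm --pt "0 0 15 0 0 0 85" --pt "0 0 15 0 0 0 85" --pt "0 0 12 0 0 0 85" --pt "0 0 5 0 0 0 85" --pt "0 0 2 0 0 0 85" --pt "-6 0 0 0 0 0 85" --pt "-5 0 0 0 0 0 85" --pt "0 0 0 0 0 0 85"

```text
t: 6.08
position: [0.5776, -0.0837, 0.0089]
eef_rot: [[0.989, 0.146, -0.0], [0.146, -0.989, -0.0], [-0.0, -0.0, -1.0]]
contact_force: [0.6, 0.7, -0.5]
gripper_width: 0.0851
```

>>> move_arm --pt "-4 0 0 0 0 0 85" --pt "-3 0 0 0 0 0 85" --pt "-3 0 0 0 0 0 85" --pt "-2 0 0 0 0 0 85" --pt "-1 0 0 0 0 0 85" --pt "0 0 0 0 0 0 85" --pt "0 0 0 0 0 0 85"

```text
t: 6.67
position: [0.5658, -0.0855, 0.0082]
eef_rot: [[0.989, 0.146, -0.0], [0.146, -0.989, 0.0], [-0.0, -0.0, -1.0]]
contact_force: [-0.3, 0.2, -0.9]
gripper_width: 0.085
```

Run:
```python
from h import *
d=snap('wrist','w6.png');st()
```

```text
t 6.72 box (np.float64(38.9), np.float64(-208.1)) z 8.2 yawx-box -0.03 tilt [-0.0004 -0.0001] F [-1.2   0.09  0.53] w 84.9 q [-0.28  0.59 -0.32  0.66 -0.    2.72]
```

View pics/w6.png

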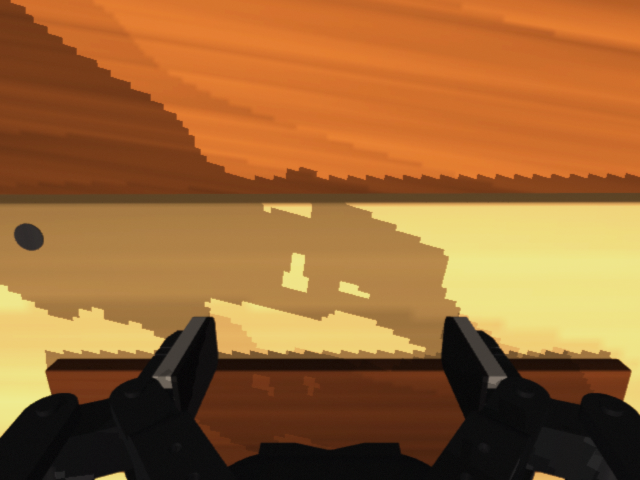

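Run:
```python
from h import *
d=load('w6')
for n,z,ps in(('board',.018,[(20,203),(320,203),(620,203)]),('topedge',.026,[(52,371),(320,371),(626,371)])):
    print(n,[box(ray(d,u,v,z)) for u,v in ps])
```

```text
board [(np.float64(89.4), np.float64(-102.6)), (np.float64(89.4), np.float64(-205.2)), (np.float64(89.4), np.float64(-307.8))]
topedge [(np.float64(27.4), np.float64(-105.2)), (np.float64(27.4), np.float64(-205.0)), (np.float64(27.5), np.float64(-318.8))]
```

>>> move_arm --pt "-1.5 0 0 0 0 0 85" --pt "-1.2 0 0 0 0 0 85" --pt "0 0 0 0 0 0 85" --pt "0 0 0 0 0 0 85"

```text
t: 7.05
position: [0.5631, -0.0859, 0.0082]
eef_rot: [[0.989, 0.146, -0.0], [0.146, -0.989, 0.0], [-0.0, -0.0, -1.0]]
contact_force: [0.0, -0.6, -0.0]
gripper_width: 0.085
```

Run:
```python
from h import *
d=snap('wrist','w7.png');st()
cv2.imwrite('pics/w7c.png',cv2.cvtColor(cv2.resize(d['pixels'][180:400],None,fx=1.25,fy=2.5,interpolation=2),cv2.COLOR_RGB2BGR))
```

```text
t 7.1 box (np.float64(36.2), np.float64(-208.1)) z 8.2 yawx-box -0.03 tilt [-0.0003 -0.0001] F [-0.44  0.7   0.09] w 84.8 q [-0.28  0.59 -0.33  0.65 -0.    2.72]
```

View pics/w7c.png

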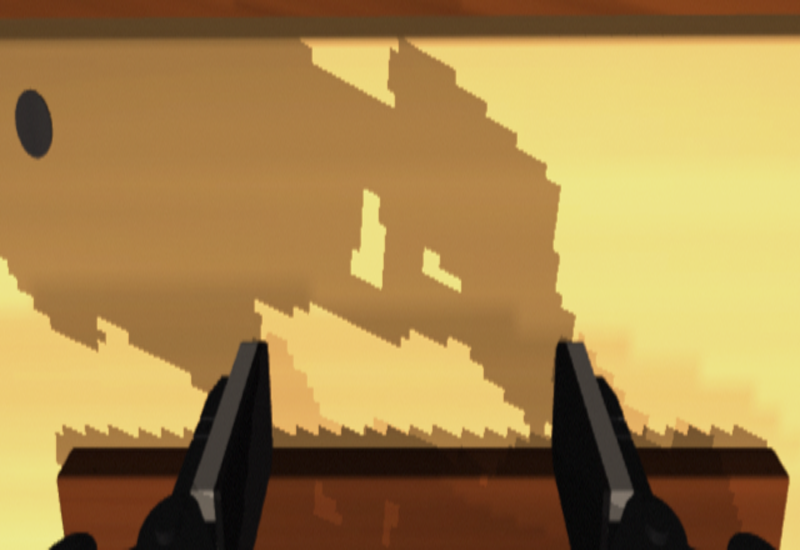

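>>> move_arm --pt "8 0 0 0 0 0 85" --pt "0 0 -20 0 0 0 85" --pt "0 10 -25 0 0 0 60" --pt "-10 25 -5 0 0 0 30" --pt "-14 30 0 0 0 0 0" --pt "-14 30 0 0 0 0 0" --pt "-6 30 0 0 0 0 0" --pt "0 17 0 0 0 0 0"

```text
t: 7.77
position: [0.5481, -0.2348, 0.0586]
eef_rot: [[0.99, 0.145, 0.0], [0.145, -0.99, -0.001], [0.0, 0.001, -1.0]]
contact_force: [0.3, -0.9, 0.1]
gripper_width: 0.012
```

>>> move_arm --pt "0 0 0 0 0 -6.9 0" --pt "0 0 0 0 0 -6.9 0" --pt "0 0 0 0 0 -6.9 0" --pt "0 0 0 0 0 -6.9 0" --pt "0 0 0 0 0 -6.9 0" --pt "0 0 0 0 0 -6.9 0" --pt "0 0 0 0 0 -6.9 0"

```text
t: 8.35
position: [0.549, -0.2317, 0.0583]
eef_rot: [[0.544, 0.839, 0.0], [0.839, -0.544, -0.0], [0.0, 0.0, -1.0]]
contact_force: [-0.1, -0.5, 0.4]
gripper_width: 0.0004
```

>>> move_arm --pt "0 0 0 0 0 -6.9 0" --pt "0 0 0 0 0 -6.9 0" --pt "0 0 0 0 0 -6.9 0" --pt "0 0 0 0 0 -6.9 0" --pt "0 0 0 0 0 -6.9 0" --pt "0 0 0 0 0 -6.9 0" --pt "0 0 0 0 0 0 0"

```text
t: 8.93
position: [0.5489, -0.2317, 0.0583]
eef_rot: [[-0.147, 0.989, 0.0], [0.989, 0.147, -0.0], [-0.0, 0.0, -1.0]]
contact_force: [-0.8, -0.1, -0.4]
gripper_width: 0.0003
```

Run:
```python
from h import *
st();d=snap('wrist','w8.png');e=snap('scene','scene8.png');f=snap('top','top8.png');st()
```

```text
t 8.93 box (np.float64(0.8), np.float64(-350.3)) z 58.3 yawx-box 89.99 tilt [-0.      0.0001] F [-0.79 -0.09 -0.38] w 0.3 q [-0.52  0.57 -0.21  0.8   0.    0.9 ]
t 9.08 box (np.float64(0.6), np.float64(-350.3)) z 58.3 yawx-box 89.44 tilt [-0.      0.0001] F [ 0.89  0.   -0.65] w -0.0 q [-0.52  0.57 -0.21  0.8   0.    0.91]
```

View pics/w8.png

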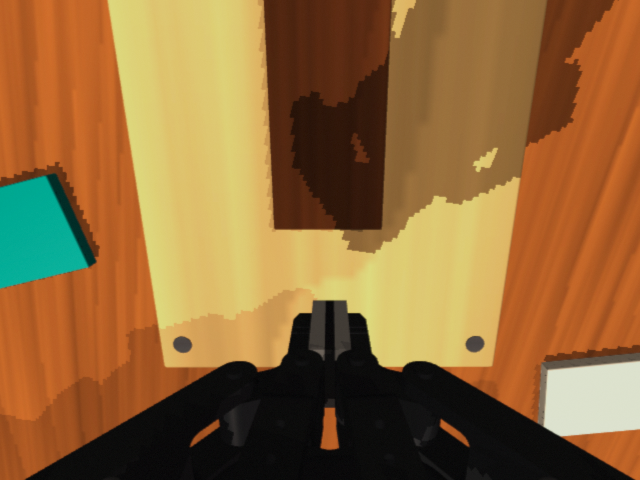

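View pics/top8.png

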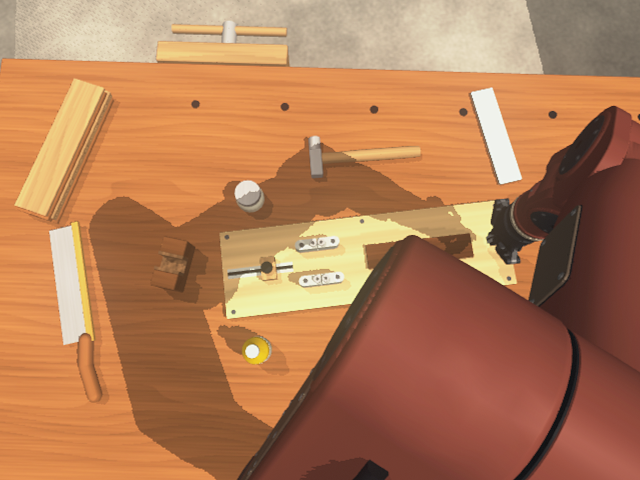

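```bash
cat > m.py <<'E'
from h import *
import sys
d=load('w8')
for n,z,ps in(('boardL',.018,[(164,360),(110,10)]),('boardR',.018,[(493,360),(545,10)]),('blankL',.026,[(274,228),(266,30)]),('blankR',.026,[(382,228),(389,60)])):
    print(n,[box(ray(d,u,v,z)) for u,v in ps])
for n,ps in(('L',[(264,20),(274,200)]),):pass
p=d['pixels'];
E
python3 m.py
python3 - <<'E'
from h import *
e=load('scene8');cv2.imwrite('pics/c8.png',cv2.cvtColor(cv2.resize(e['pixels'][170:380,150:350],None,fx=3,fy=2.85,interpolation=2),cv2.COLOR_RGB2BGR))
d=load('w8');cv2.imwrite('pics/w8c.png',cv2.cvtColor(cv2.resize(d['pixels'][0:240,240:420],None,fx=4,fy=2.5,interpolation=2),cv2.COLOR_RGB2BGR))
E
```

```text
boardL [(np.float64(-88.8), np.float64(-397.2)), (np.float64(-89.1), np.float64(-230.5))]
boardR [(np.float64(88.8), np.float64(-397.0)), (np.float64(88.3), np.float64(-230.4))]
blankL [(np.float64(-25.0), np.float64(-320.7)), (np.float64(-24.7), np.float64(-239.2))]
blankR [(np.float64(24.6), np.float64(-320.6)), (np.float64(24.5), np.float64(-250.0))]
```

View pics/w8c.png

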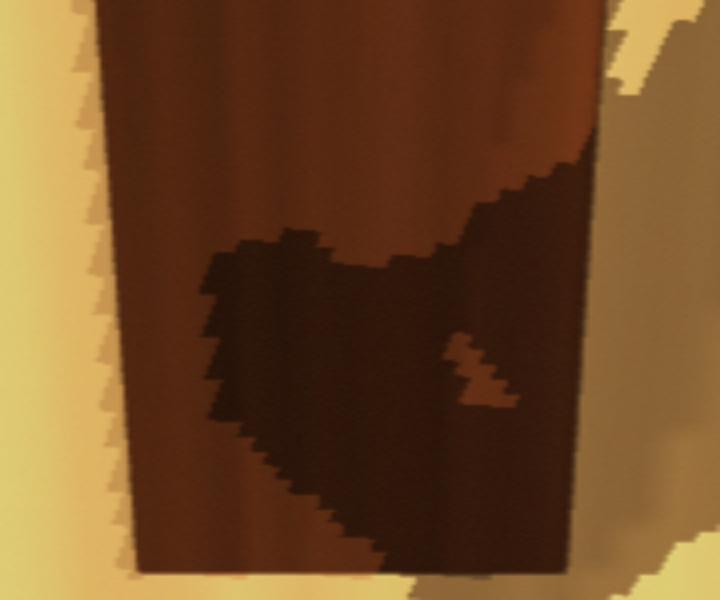

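>>> move_arm --pt "0 -0.7 10 0 0 -0.3 0" --pt "0 0 12 0 0 0 0" --pt "0 0 10 0 0 0 0" --pt "0 0 4 0 0 0 0" --pt "0 0 0 0 0 0 0" --pt "0 0 0 0 0 0 0"

```text
t: 9.58
position: [0.5475, -0.2316, 0.022]
eef_rot: [[-0.146, 0.989, -0.001], [0.989, 0.146, 0.0], [0.0, -0.001, -1.0]]
contact_force: [0.3, 0.0, 0.0]
gripper_width: 0.0001
```

Run:
```python
from h import *
st();d=snap('wrist','w9.png');st()
```

```text
t 9.58 box (np.float64(-0.6), np.float64(-350.0)) z 22.0 yawx-box 89.94 tilt [ 0.0004 -0.0006] F [0.32 0.02 0.02] w 0.1 q [-0.52  0.61 -0.24  0.72 -0.    0.9 ]
t 9.63 box (np.float64(-0.3), np.float64(-350.3)) z 22.5 yawx-box 89.95 tilt [-0.0001  0.0002] F [ 0.17  0.75 -0.65] w 0.4 q [-0.52  0.61 -0.24  0.72 -0.    0.9 ]
```

>>> move_arm --pt "6 0 0.5 0 0 0 0" --pt "6 0 0 0 0 0 0" --pt "4 0 0 0 0 0 0" --pt "4 0 0 0 0 0 0" --pt "5 0 0 0 0 0 0" --pt "6 0 0 0 0 0 0" --pt "6 0 0 0 0 0 0" --pt "6 0 0 0 0 0 0"

```text
t: 10.3
position: [0.5415, -0.1887, 0.0219]
eef_rot: [[-0.147, 0.989, 0.0], [0.989, 0.147, -0.0], [-0.0, 0.0, -1.0]]
contact_force: [0.5, -1.8, 2.4]
gripper_width: 0.0001
```

>>> move_arm --pt "6 0 0 0 0 0 0" --pt "6 0 0 0 0 0 0" --pt "6 0 0 0 0 0 0" --pt "5 0 0 0 0 0 0" --pt "3 0 0 0 0 0 0" --pt "0 0 0 0 0 0 0"

```text
t: 10.8
position: [0.5373, -0.1626, 0.0217]
eef_rot: [[-0.147, 0.989, -0.0], [0.989, 0.147, 0.001], [0.001, -0.0, -1.0]]
contact_force: [-0.0, 0.1, -0.6]
gripper_width: -0.0004
```

Run:
```python
from h import *
d=snap('wrist','w10.png');e=snap('scene','scene10.png');st()
cv2.imwrite('pics/c10.png',cv2.cvtColor(cv2.resize(e['pixels'][150:350,190:350],None,fx=3.5,fy=3,interpolation=2),cv2.COLOR_RGB2BGR))
```

```text
t 10.9 box (np.float64(-0.5), np.float64(-281.0)) z 21.7 yawx-box 89.99 tilt [ 0.0003 -0.0002] F [-0.06  0.23  0.33] w -0.3 q [-0.43  0.56 -0.34  0.67  0.    1.  ]
```

View pics/w10.png

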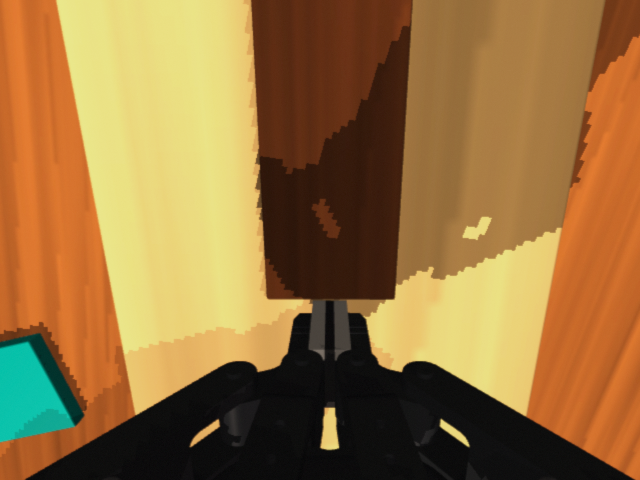

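View pics/c10.png

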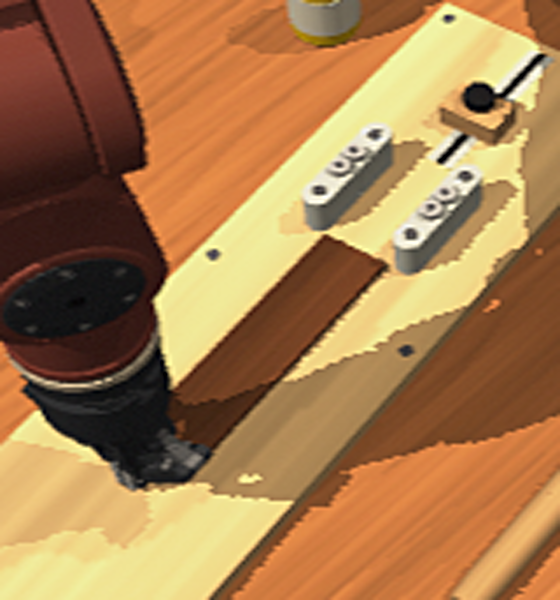

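Run:
```python
from h import *
d=load('w10')
for n,z,ps in(('boardL',.018,[(125,350),(60,10)]),('boardR',.018,[(536,350),(601,10)]),('blankL',.026,[(267,298),(251,8)]),('blankR',.026,[(395,298),(411,8)])):
    print(n,[box(ray(d,u,v,z)) for u,v in ps])
```

```text
boardL [(np.float64(-88.3), np.float64(-296.7)), (np.float64(-88.9), np.float64(-168.4))]
boardR [(np.float64(87.4), np.float64(-296.4)), (np.float64(87.5), np.float64(-168.4))]
blankL [(np.float64(-24.9), np.float64(-268.1)), (np.float64(-25.1), np.float64(-169.6))]
blankR [(np.float64(24.4), np.float64(-268.1)), (np.float64(24.2), np.float64(-169.6))]
```

>>> move_arm --pt "3 0 0 0 0 0 0" --pt "3 0 0 0 0 0 0" --pt "3 0 0 0 0 0 0" --pt "3 0 0 0 0 0 0" --pt "3 0 0 0 0 0 0" --pt "3 0 0 0 0 0 0" --pt "3 0 0 0 0 0 0" --pt "3 0 0 0 0 0 0"

```text
t: 11.57
position: [0.534, -0.1394, 0.0218]
eef_rot: [[-0.147, 0.989, -0.0], [0.989, 0.147, 0.0], [0.0, -0.0, -1.0]]
contact_force: [-0.6, -0.7, -0.8]
gripper_width: 0.0003
```

Run:
```python
from h import *
d=snap('wrist','w11.png');e=snap('scene','scene11.png');st()
cv2.imwrite('pics/c11.png',cv2.cvtColor(cv2.resize(e['pixels'][150:350,190:350],None,fx=3.5,fy=3,interpolation=2),cv2.COLOR_RGB2BGR))
```

```text
t 11.67 box (np.float64(-0.4), np.float64(-256.6)) z 21.8 yawx-box 90.0 tilt [ 0.0003 -0.0001] F [ 0.03  0.08 -0.38] w -0.0 q [-0.39  0.54 -0.37  0.66  0.    1.04]
```

View pics/c11.png

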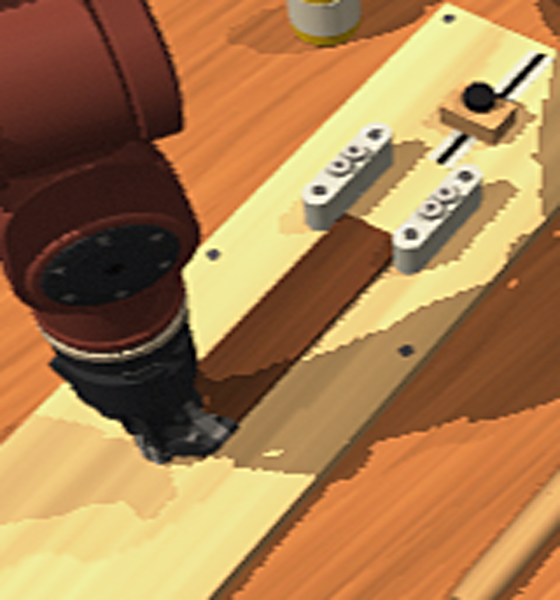

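>>> move_arm --pt "3 0 0 0 0 0 0" --pt "4 0 0 0 0 0 0" --pt "4 0 0 0 0 0 0" --pt "4 0 0 0 0 0 0" --pt "4 0 0 0 0 0 0" --pt "4 0 0 0 0 0 0" --pt "4 0 0 0 0 0 0" --pt "4 0 0 0 0 0 0"

```text
t: 12.33
position: [0.5295, -0.1086, 0.0219]
eef_rot: [[-0.147, 0.989, 0.0], [0.989, 0.147, -0.0], [-0.0, 0.0, -1.0]]
contact_force: [-0.0, -0.5, 0.1]
gripper_width: 0.0002
```

>>> move_arm --pt "4 0 0 0 0 0 0" --pt "4 0 0 0 0 0 0" --pt "4 0 0 0 0 0 0" --pt "4 0 0 0 0 0 0" --pt "4 0 0 0 0 0 0" --pt "4 0 0 0 0 0 0" --pt "4 0 0 0 0 0 0" --pt "4 0 0 0 0 0 0"

```text
t: 13.0
position: [0.5248, -0.077, 0.0218]
eef_rot: [[-0.146, 0.989, 0.0], [0.989, 0.146, -0.0], [-0.0, 0.0, -1.0]]
contact_force: [0.2, -1.2, 1.2]
gripper_width: 0.0002
```

Run:
```python
from h import *
d=snap('wrist','w12.png');e=snap('scene','scene12.png');st()
cv2.imwrite('pics/c12.png',cv2.cvtColor(cv2.resize(e['pixels'][150:310,230:390],None,fx=3.6,fy=3.6,interpolation=2),cv2.COLOR_RGB2BGR))
```

```text
t 13.1 box (np.float64(-0.5), np.float64(-193.4)) z 21.7 yawx-box 90.01 tilt [ 0.0005 -0.0003] F [ 1.09 -0.43  0.02] w 0.1 q [-0.28  0.51 -0.43  0.63  0.    1.14]
```

View pics/c12.png

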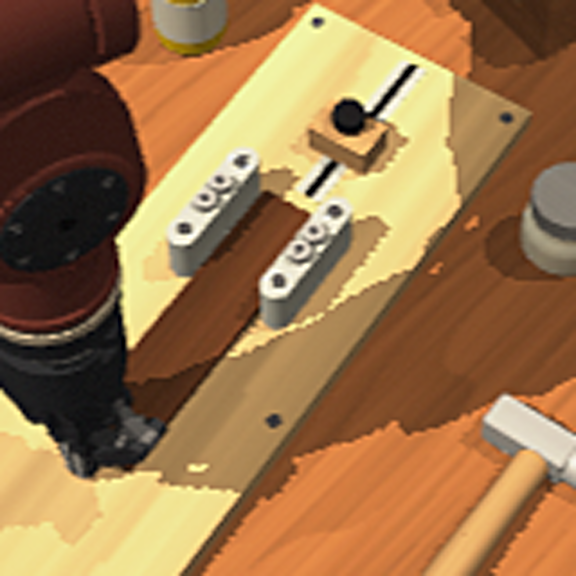

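View pics/w12.png

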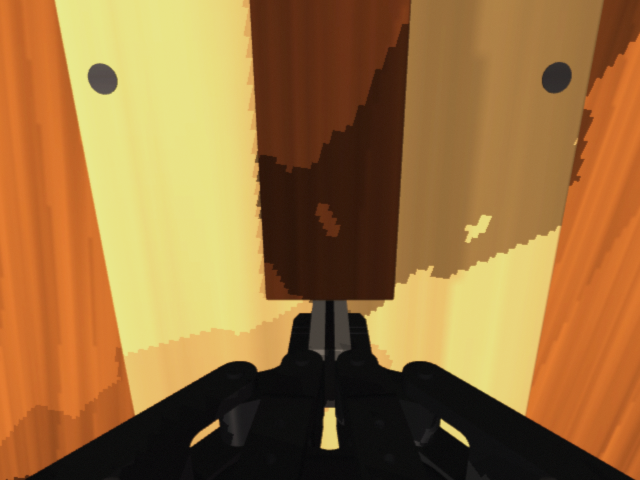

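>>> move_arm --pt "3 0 0 0 0 0 0" --pt "4 0 0 0 0 0 0" --pt "4 0 0 0 0 0 0" --pt "4 0 0 0 0 0 0" --pt "4 0 0 0 0 0 0" --pt "3 0 0 0 0 0 0" --pt "2 0 0 0 0 0 0" --pt "1 0 0 0 0 0 0"

```text
t: 13.77
position: [0.5211, -0.0523, 0.0218]
eef_rot: [[-0.147, 0.989, -0.0], [0.989, 0.147, 0.0], [0.0, -0.0, -1.0]]
contact_force: [-0.3, -0.5, -0.0]
gripper_width: -0.0002
```

Run:
```python
from h import *
e=snap('scene','scene13.png');f=snap('top','top13.png');st()
cv2.imwrite('pics/c13.png',cv2.cvtColor(cv2.resize(e['pixels'][160:240,270:380],None,fx=7,fy=7,interpolation=2),cv2.COLOR_RGB2BGR))
cv2.imwrite('pics/t13.png',cv2.cvtColor(cv2.resize(f['pixels'][225:305,220:350],None,fx=6,fy=6,interpolation=2),cv2.COLOR_RGB2BGR))
```

```text
t 13.87 box (np.float64(-0.3), np.float64(-168.9)) z 21.8 yawx-box 89.99 tilt [ 0.0001 -0.    ] F [-0.65 -0.17  0.23] w 0.1 q [-0.24  0.5  -0.45  0.62  0.    1.18]
```

View pics/c13.png

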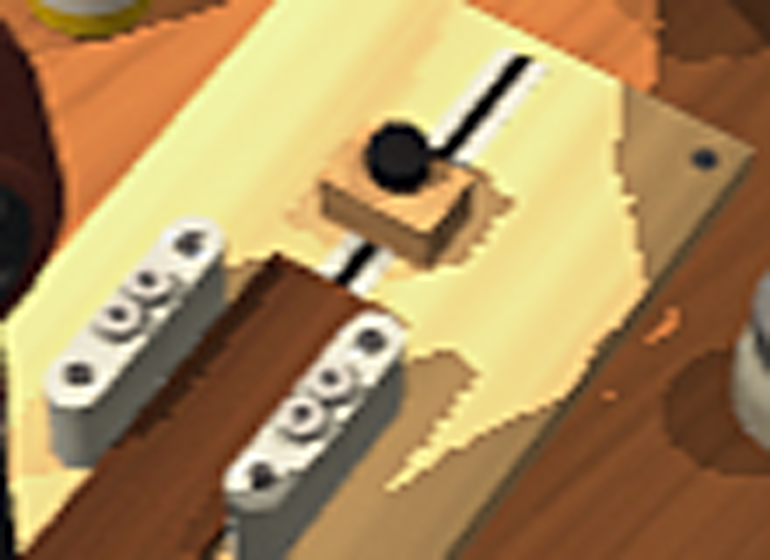

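View pics/t13.png

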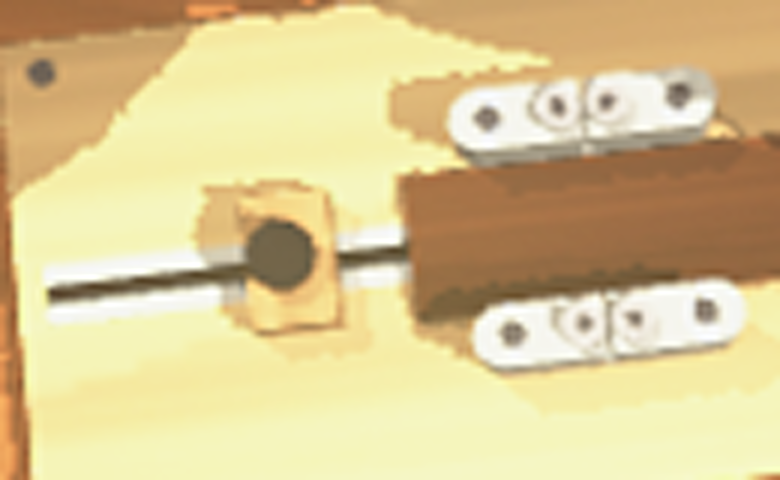

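Run:
```python
from h import *
f=load('top13');e=load('scene13')
T=lambda c:(220+c[0]/6-.4,225+c[1]/6-.4);S=lambda c:(270+c[0]/7-.4,160+c[1]/7-.4)
print('blank',[box(ray(f,*T(c),.026)) for c in((403,180),(418,320))],'stop',[box(ray(f,*T(c),.042)) for c in((331,190),(341,325))])
print('blank',[box(ray(e,*S(c),.026)) for c in((278,254),(380,302))],'stop foot',[box(ray(e,*S(c),.018)) for c in((323,212),(427,268))],[box(ray(e,*S(c),.042)) for c in((320,185),(430,235))])
```

```text
blank [(np.float64(24.3), np.float64(62.5)), (np.float64(-24.2), np.float64(62.5))] stop [(np.float64(21.2), np.float64(86.3)), (np.float64(-24.7), np.float64(87.6))]
blank [(np.float64(-22.3), np.float64(64.0)), (np.float64(18.4), np.float64(66.4))] stop foot [(np.float64(-22.8), np.float64(92.6)), (np.float64(21.0), np.float64(92.3))] [(np.float64(-19.9), np.float64(86.9)), (np.float64(23.5), np.float64(89.8))]
```

>>> move_arm --pt "2 0 0 0 0 0 0" --pt "3 0 0 0 0 0 0" --pt "3 0 0 0 0 0 0" --pt "3 0 0 0 0 0 0" --pt "3 0 0 0 0 0 0" --pt "2 0 0 0 0 0 0" --pt "1 0 0 0 0 0 0" --pt "0.5 0 0 0 0 0 0"

```text
t: 14.53
position: [0.5186, -0.0352, 0.0218]
eef_rot: [[-0.147, 0.989, -0.0], [0.989, 0.147, -0.0], [-0.0, -0.0, -1.0]]
contact_force: [-0.1, -1.1, -0.8]
gripper_width: -0.0003
```

Run:
```python
from h import *
e=snap('scene','scene14.png');f=snap('top','top14.png');st()
cv2.imwrite('pics/c14.png',cv2.cvtColor(cv2.resize(e['pixels'][160:240,270:380],None,fx=7,fy=7,interpolation=2),cv2.COLOR_RGB2BGR))
cv2.imwrite('pics/t14.png',cv2.cvtColor(cv2.resize(f['pixels'][225:305,220:350],None,fx=6,fy=6,interpolation=2),cv2.COLOR_RGB2BGR))
```

```text
t 14.63 box (np.float64(-0.3), np.float64(-151.5)) z 21.8 yawx-box 89.98 tilt [ 0.0001 -0.    ] F [0.59 0.   0.65] w -0.1 q [-0.21  0.5  -0.46  0.61  0.    1.22]
```

View pics/c14.png

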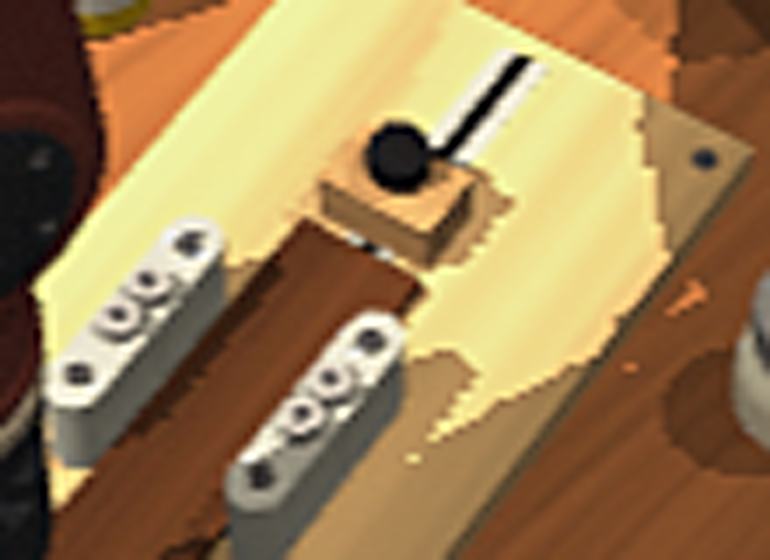

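View pics/t14.png

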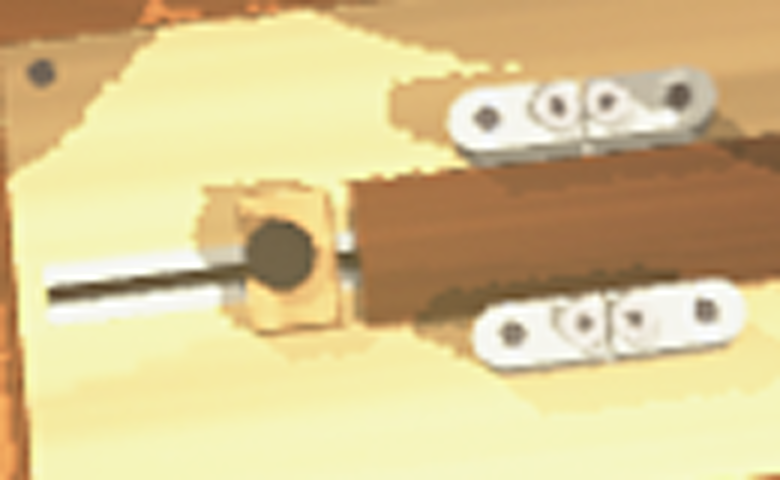

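>>> move_arm --pt "1 0 0 0 0 0 0" --pt "1 0 0 0 0 0 0" --pt "1 0 0 0 0 0 0" --pt "0.6 0 0 0 0 0 0" --pt "0.4 0 0 0 0 0 0" --pt "0 0 0 0 0 0 0"

```text
t: 15.13
position: [0.5181, -0.0313, 0.0218]
eef_rot: [[-0.147, 0.989, 0.0], [0.989, 0.147, 0.0], [0.0, 0.0, -1.0]]
contact_force: [-0.2, -0.9, -0.1]
gripper_width: -0.0001
```

>>> move_arm --pt "0.4 0 0 0 0 0 0" --pt "0.4 0 0 0 0 0 0" --pt "0.4 0 0 0 0 0 0" --pt "0 0 0 0 0 0 0"

```text
t: 15.47
position: [0.5179, -0.0302, 0.0218]
eef_rot: [[-0.146, 0.989, -0.0], [0.989, 0.146, 0.0], [0.0, 0.0, -1.0]]
contact_force: [0.5, -0.2, 0.4]
gripper_width: -0.0001
```

Run:
```python
from h import *
e=snap('scene','scene15.png');st()
cv2.imwrite('pics/c15.png',cv2.cvtColor(cv2.resize(e['pixels'][160:240,270:380],None,fx=7,fy=7,interpolation=2),cv2.COLOR_RGB2BGR))
```

```text
t 15.52 box (np.float64(-0.3), np.float64(-146.4)) z 21.8 yawx-box 89.98 tilt [0.0001 0.    ] F [-0.15 -0.14 -0.17] w -0.3 q [-0.2   0.5  -0.46  0.61  0.    1.22]
```

View pics/c15.png

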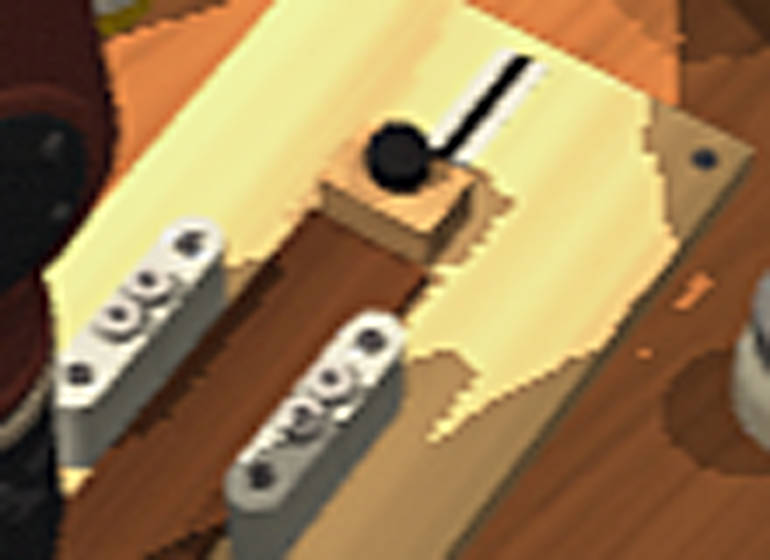

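>>> move_arm --pt "0.3 0 0 0 0 0 0" --pt "0.3 0 0 0 0 0 0" --pt "0 0 0 0 0 0 0"

```text
t: 15.77
position: [0.5178, -0.0296, 0.0218]
eef_rot: [[-0.147, 0.989, 0.0], [0.989, 0.147, 0.0], [0.0, 0.0, -1.0]]
contact_force: [0.2, 0.2, -0.9]
gripper_width: 0.0
```

>>> move_arm --pt "0.3 0 0 0 0 0 0" --pt "0.3 0 0 0 0 0 0" --pt "0 0 0 0 0 0 0"

```text
t: 16.02
position: [0.5177, -0.029, 0.0218]
eef_rot: [[-0.147, 0.989, -0.0], [0.989, 0.147, 0.0], [0.0, -0.0, -1.0]]
contact_force: [1.0, -0.0, 0.4]
gripper_width: 0.0004
```

>>> move_arm --pt "0.3 0 0 0 0 0 0" --pt "0.3 0 0 0 0 0 0" --pt "0 0 0 0 0 0 0"

```text
t: 16.27
position: [0.5176, -0.0284, 0.0218]
eef_rot: [[-0.147, 0.989, -0.0], [0.989, 0.147, 0.0], [0.0, 0.0, -1.0]]
contact_force: [0.9, -0.0, -0.1]
gripper_width: 0.0
```

Run:
```python
from h import *
e=snap('scene','scene16.png');f=snap('top','top16.png');st()
a=cv2.resize(e['pixels'][175:215,300:350],None,fx=12,fy=12,interpolation=2)
cv2.imwrite('pics/c16.png',cv2.cvtColor(a,cv2.COLOR_RGB2BGR))
cv2.imwrite('pics/t16.png',cv2.cvtColor(cv2.resize(f['pixels'][245:290,245:305],None,fx=12,fy=12,interpolation=2),cv2.COLOR_RGB2BGR))
```

```text
t 16.37 box (np.float64(-0.3), np.float64(-144.6)) z 21.8 yawx-box 89.98 tilt [0.0001 0.    ] F [ 0.36 -0.03 -0.42] w 0.2 q [-0.2   0.5  -0.46  0.61  0.    1.23]
```

View pics/c16.png

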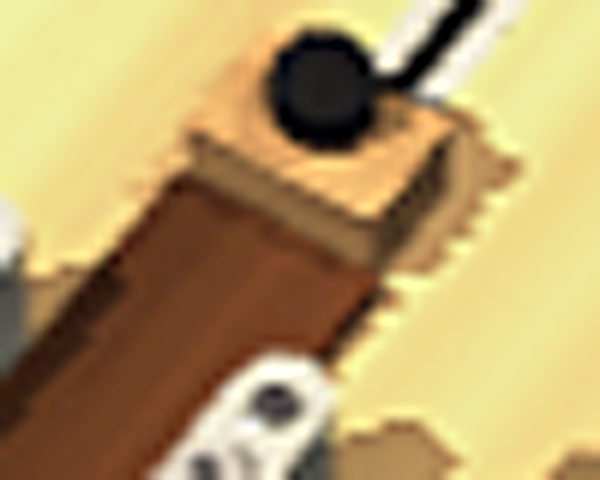

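View pics/t16.png

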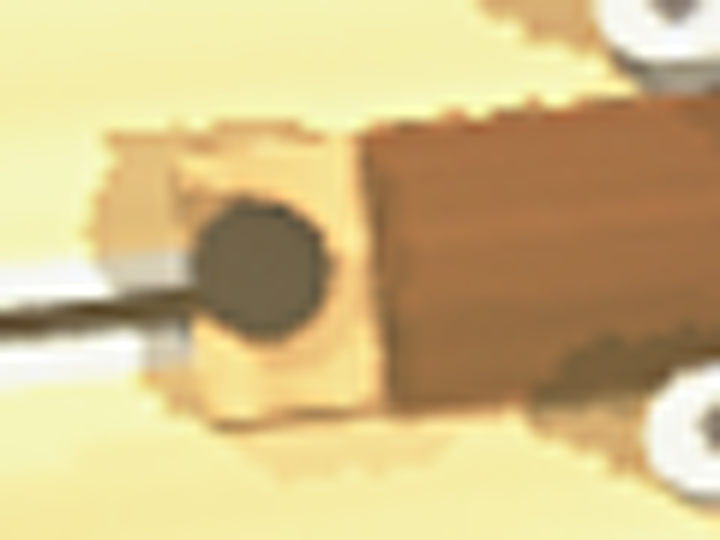

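>>> move_arm --pt "0.3 0 0 0 0 0 0" --pt "0.2 0 0 0 0 0 0" --pt "0 0 0 0 0 0 0"

```text
t: 16.62
position: [0.5176, -0.028, 0.0218]
eef_rot: [[-0.147, 0.989, -0.0], [0.989, 0.147, -0.0], [-0.0, -0.0, -1.0]]
contact_force: [0.7, -1.1, -0.7]
gripper_width: -0.0002
```

>>> move_arm --pt "0.3 0 0 0 0 0 0" --pt "0.2 0 0 0 0 0 0" --pt "0 0 0 0 0 0 0"

```text
t: 16.87
position: [0.5178, -0.0278, 0.0219]
eef_rot: [[-0.146, 0.989, 0.0], [0.989, 0.146, -0.001], [-0.001, 0.0, -1.0]]
contact_force: [0.9, -3.5, -0.9]
gripper_width: -0.0002
```

>>> move_arm --pt "0.3 0 0 0 0 0 0" --pt "0.2 0 0 0 0 0 0" --pt "0 0 0 0 0 0 0"

```text
t: 17.12
position: [0.5179, -0.0277, 0.022]
eef_rot: [[-0.146, 0.989, 0.001], [0.989, 0.146, -0.001], [-0.002, 0.001, -1.0]]
contact_force: [0.9, -5.8, -0.7]
gripper_width: -0.0001
```

Force rises to about 6 N with no further travel, so the blank is home. I'm backing straight off.

>>> move_arm --pt "-0.5 0 0 0 0 0 0" --pt "-0.5 0 0 0 0 0 0" --pt "-1 0 0 0 0 0 0" --pt "-3 0 0 0 0 0 0" --pt "-8 0 0 0 0 0 0" --pt "-15 0 0 0 0 0 0" --pt "-15 0 -10 0 0 0 0" --pt "-15 0 -20 0 0 0 0"

```text
t: 17.78
position: [0.5242, -0.0847, 0.0503]
eef_rot: [[-0.147, 0.989, -0.004], [0.989, 0.147, 0.001], [0.002, -0.004, -1.0]]
contact_force: [-0.3, -0.1, 0.8]
gripper_width: -0.0001
```

>>> move_arm --pt "-25 0 -25 0 0 0 0" --pt "-25 0 -25 0 0 0 0" --pt "-25 0 -25 0 0 0 0" --pt "-25 0 -20 0 0 0 0" --pt "-25 0 0 0 0 0 0" --pt "-25 0 0 0 0 0 0" --pt "-20 0 0 0 0 0 0" --pt "0 0 0 0 0 0 0"

```text
t: 18.45
position: [0.5511, -0.2566, 0.1467]
eef_rot: [[-0.144, 0.99, 0.001], [0.99, 0.144, -0.001], [-0.002, 0.001, -1.0]]
contact_force: [-1.4, 0.6, -0.4]
gripper_width: 0.0002
```

Run:
```python
from h import *
e=snap('scene','scene17.png');f=snap('top','top17.png');st()
cv2.imwrite('pics/c17.png',cv2.cvtColor(cv2.resize(e['pixels'][160:310,230:380],None,fx=4,fy=4,interpolation=2),cv2.COLOR_RGB2BGR))
cv2.imwrite('pics/t17.png',cv2.cvtColor(cv2.resize(f['pixels'][225:305,220:350],None,fx=6,fy=6,interpolation=2),cv2.COLOR_RGB2BGR))
```

```text
t 18.55 box (np.float64(-1.0), np.float64(-371.8)) z 146.4 yawx-box 89.89 tilt [ 0.0008 -0.0004] F [-0.37  0.38 -0.52] w -0.1 q [-0.55  0.5  -0.07  1.01  0.    0.87]
```

View pics/c17.png

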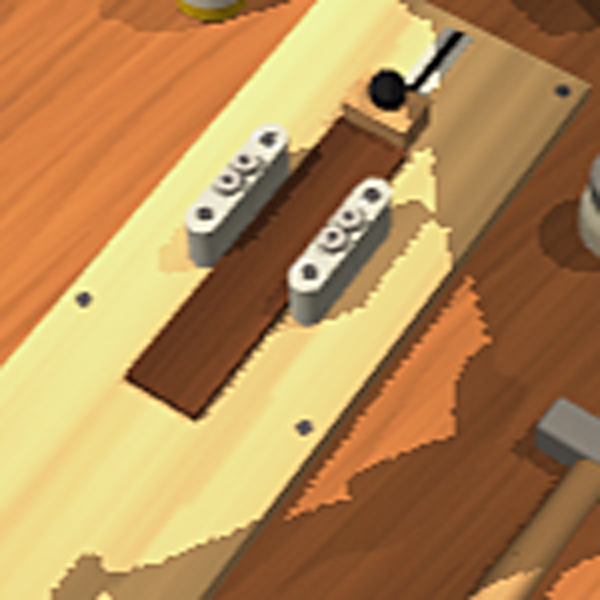

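View pics/t17.png

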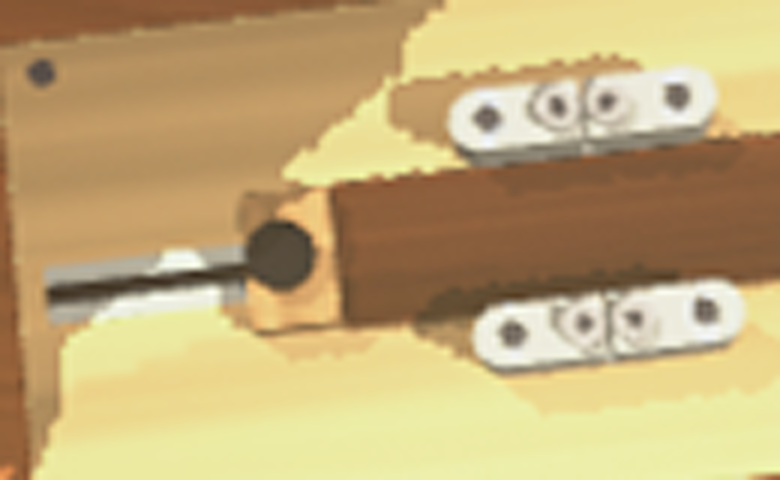

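View pics/scene17.png

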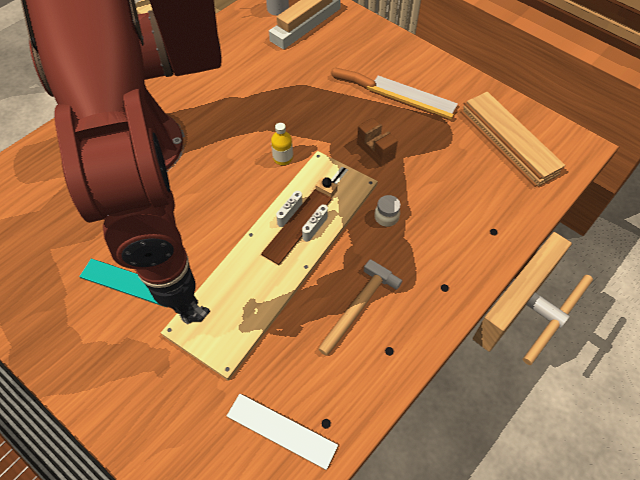

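```bash
python3 -c "
from h import *
st();print(hand_in())"
```

```text
t 18.55 box (np.float64(-1.0), np.float64(-371.8)) z 146.4 yawx-box 89.89 tilt [ 0.0008 -0.0004] F [-0.37  0.38 -0.52] w -0.1 q [-0.55  0.5  -0.07  1.01  0.    0.87]
the job is handed in; nothing more can be done
None
```

The blank is through the fences with its end against the stop, and the job was handed in at 18.6 s of the 61 s allowed.

- **Lining up:** I squared the blank with flush side pushes from the open fingertips, one from each side. The wrist camera then showed it within about 0.3 mm of the centreline and parallel to the board.
- **Pushing home:** I pushed it lengthwise from its rear end with the shut fingertips. The last millimetres went in steps of 0.2–0.4 mm until the force rose to about 6 N with no further travel, and then I backed straight off. It was never gripped or lifted.
- **Last checks:** After I backed off, the top and scene views showed the blank flat between the fences with no gap at the stop. The hammer, glue bottle, jar and neck rest looked unmoved by eye; I did not measure them. The arm was clear of everything.
- **Disagreement:** The cameras put the stop face at about 86–92 mm along the box, while the brief's "75 to 105" could be read as 75. The force contact came at about 88 mm, assuming the fingertip contact face 12.5 mm ahead of the TCP that I read from the wrist view, so I took it to be the stop.

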